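# Cock and fire the spring tag stamp

### The arm

A 7-joint arm with a two-finger parallel gripper is mounted at the origin on the work surface. World frame = base frame: x ahead of the robot, y to its left, z up, the work surface at z = 0. Lengths are in m, angles in rad, forces in N, time in s.
With the tool pointing down it reaches from about 0.425 to 0.875 m from the base axis. Payload 4.7 kg.
Tool frame: the origin (TCP) lies on the centre line of the jaws, within the pads' length; the fingertips stand 11 mm ahead of it and the grasp point (between the pads) lies 8 mm behind it; z points along the fingers, y is the line along which they close (so a half turn about z gives the same grasp; the last joint's range is limited). The gripper opens to 85 mm and grips with 20 to 120 N. Pads are 22 mm wide; open, the fingers measure 114 mm over their backs; the gripper's body (76 mm by 85 mm) begins 54 mm behind the grasp point. The pads swing forward as they close: fully open they stand 13 mm farther back than shut.
Start: joints at [-1.147, 0.321, -0.07, 1.45, 0.023, 1.371, -0.057], TCP at [0.259, 0.596, 0.242] pointing down, gripper open.
Joint ranges: [-2.86, 2.86], [-0.3, 2.09], [-1.38, 1.24], [0.06, 2.45], [-1.56, 4.7], [0.09, 2.05], [-2.69, 2.69]. Speed limits (rad/s): [2.57, 2.57, 3.14, 3.14, 3.14, 3.14, 3.14].

### API

Orientations are given as a unit quaternion [x, y, z, w].
In Python, from bench import bot, cams, spotter gives the robot as it stands. The module is installed in compiled form; this text tells all that it offers.
- The arm moves only by the shell command python3 -m crank 'ROWS' [OPENING] [FORCE]. ROWS is a JSON object of lists of equal length, an entry for each row: "travel": the shift along the tool's x, y, z in units of 0.5 m (1.0 is 0.5 m), a list of three; "dr": the turn, a rotation vector about the tool's x, y, z in units of 60 degrees (1.0 is 60 degrees), a list of three. A call has 1 to 10 rows; each row shifts and turns the commanded pose from where the row before left it, along the tool's axes as they then stand; what a row does not reach is not made up. A row lasts 1/10 s, in which the tool goes at most 50 mm and 8.59 degrees, less where a joint would pass 70% of its speed; a pose out of reach is approached as far as the arm can. A call with a number of a shift or a turn outside -1 to 1 is refused whole. A call with a gripper value outside its range is refused whole. OPENING is the opening in per cent of the stroke, from 0 (shut) to 100 (fully open), set as the call begins (- or left out, the last holds). The fingers move at their own pace and stop on an object; FORCE is the grip in N (left out, the last holds). Time passes only in rows, so rows that do not move let the fingers close. It gives the time, the measured TCP pose, the force, the opening and the grip force at its end, in the units of the state.
- bot.state(): the state, without advancing time (a new reading comes with each control period).
- cams.camera(name): name is "side" or "top" or "wrist"; returns a dict with "image" (384x512x3 uint8, blue, green, red), "K" (3x3 intrinsics, pixels), "eye" and "rotation" of the camera in the world; the wrist camera has in their place "mount" (4x4, takes a point from camera to tool coordinates, whose origin is the TCP and whose axes are the flange's). Camera axes: x right, y down, z forward; pixel columns grow to the right and rows downward; lengths in m; the calibration is good to about 2 mm. A picture is of the moment at which its call begins: read the wrist's pose just before it. There is no depth.
- bot.close_job(): hands the job in; it is judged then, once.
Trained networks look in a picture, given as the dict that the camera call returned (one of the last four; its "shot" number tells which), for a name from the list of things; names that differ only in an ending like _2 or _b are one class to them, and where a whole thing is asked for, a point or a joint stands for the part that bears it (a point fixed in the world has none). Each returns a list of dicts, best first, with "confidence" (0 to 1); they miss things now and then, are a little off and sometimes report something else, mostly with a low value. They report only what shows in the picture. A call takes as long as a camera call.
- spotter.recognise(target, picture): "box" ([left, top, right, bottom] in pixels, round what is visible of it).
- spotter.cut_out(target, picture): "region" (384x512 bool, what is visible of it) and "box" ([left, top, right, bottom] in pixels, round what is visible of it).
The state is a dict: "time": time; "qpos": joint angles; "qvel": joint speeds; "effort": joint torques, N m; "ee_pos": TCP position; "tool_rot": TCP orientation; "wrist_force": force on the tool from outside, world axes, zero at the start; "torque": the same for the moment, N m; "opening": opening from 0.0 (shut) to 1.0 (fully open); "grip_force": force on a finger pad.
Only numpy, scipy, OpenCV 4.12 (cv2) and the standard library are available. Lean on these libraries where they do the work, as an engineer would, in place of code of your own. Each camera call takes 0.05 s, during which the arm holds its last target. There are 200 camera calls.

### The job

Mark the metal tag clamped in the spring stamp: draw the blue grip back against its spring just until the sear catches and holds it, let go of it, then press the orange trip pad so that the striker fires and drives the brass die home into the tag. Feel for the catch: how far back it lies differs from day to day, and the draw must not be forced hard against the rubber stop that lies just behind it. Leave the other things on the bench where they are.

Things in the scene. Friction and masses are not known exactly. Their poses are not given: they have to be found in the camera images.
- stamp: spring stamp's white base plate, 355 x 110 x 18 mm, fixed. Origin on the bench top, mid width; x = direction of the blow (to the blue anvil), so the grip is drawn along -x; z up. Plate from x = -205 to +150 mm. Apart from grip and trip pad, all on it is lower than 77 mm over the bench
- grip (a point): centre of the upright blue grip paddle on the striker: 14 mm thick along the stamp's x, 40 mm wide (y), 40 mm high; centre 100 mm and top 120 mm over the bench; a 12 x 18 mm stem below it goes down to the hammer (28 mm round, top 64 mm up). At rest 55 mm along +x from the stamp's origin. Axes as the stamp's.
- striker (a joint): m the striker is drawn back (stamp's -x): 0 = rest, nose on the die; -0.005 after the blow. Spring: 6 N forward at rest, +0.18 N per mm; the sear's ramp adds 2-4 N for a while. The sear catches at an unknown 24 to 42 mm; then the grip, eased forward, goes slack: the sear has the load. 2 mm past the catch its tail meets a rubber stop (+3.5 N per mm), ruined if squeezed over 10 N
- trip (a point): point fixed to the stamp, on its centre line, 162 mm along -x, 75 mm over the bench: on top of the orange trip pad, 40 mm (x) x 32 mm. The pad (tail of the sear lever) rides on the sear block, set by hand, so its true middle is up to 9 mm fore or aft. Cocked, it tips down 3 to 8 mm under up to about 10 N before the sear lets go; bottoms at 9 to 17 mm; springs back
- die (a joint): how far the brass die (26 mm round head, between striker and anvil) is driven towards the anvil, m: 0 = undriven, 0.005 = fully home. It is stiff (34 N), so only the blow of the freed striker drives it; it stays where it is driven
- tube_rack: bystander: white rack 75 x 200 mm, 88 mm high, with capped tubes; origin centre of underside
- dish_stack: bystander: stack of three clear dishes 92 mm wide, 39 mm high; origin centre of underside
- wash_bottle: bystander: white bottle with red cap, 68 mm wide, 170 mm high; origin centre of underside
- mouse: bystander: black computer mouse 100 x 58 x 32 mm; origin centre of underside
- tag_tray: bystander: blue two-part tray 100 x 160 x 30 mm with spare tags; origin centre of underside

How it is judged:
By the outcome, as a careful person would: the job done as asked, in the order asked, and still so for the second after the job is handed in, with the robot touching nothing.
It also fails if it takes over 64 s, if anything falls off the work surface, if the arm or the gripper's body presses on something with over 40 N, if the wrist force passes 120 N, or if a joint passes its speed limit or range.

## Working session

There is one attempt and no reset: what is moved stays moved. The work goes in short steps, Python scripts to look and compute and a shell command to move; the robot and the scene stay as the last step left them, time stands still between calls to the robot, and variables do not carry over. Pictures are saved under pics/ and viewed, at most 10 in all, crops included, and the job is handed in when it is done.

```bash
mkdir -p pics
python3 - <<'E'
from bench import bot,cams,spotter
import cv2,numpy as np
s=bot.state(); print(s['time'],s['ee_pos'],s['tool_rot'],s['wrist_force'])
ims=[]
for n in ('side','top'):
    p=cams.camera(n); ims.append(p['image'].copy()); print(n,p['K'].tolist(),np.array(p['eye']).tolist(),np.array(p['rotation']).round(4).tolist())
    for t in ('stamp','grip','trip','die'):
        try: print(t,[(np.round(d['box']).tolist(),round(d['confidence'],2)) for d in spotter.recognise(t,p)[:2]])
        except Exception as e: print(t,e)
cv2.imwrite('pics/side.png',cv2.resize(ims[0],(800,600)));cv2.imwrite('pics/top.png',cv2.resize(ims[1],(800,600)))
E
```

```text
0.0 [0.25878977 0.59569534 0.24123033] [ 2.03441876e-01  9.79086564e-01 -9.37971496e-04 -1.53969581e-04] [ 0.40620174 -0.0843845   0.18832337]
side [[451.4759301431293, 0.0, 254.12349471489318], [0.0, 451.4759301431293, 197.8218989448423], [0.0, 0.0, 1.0]] [0.42682157731862985, -1.1813528650437155, 0.8173885883202819] [0.8697, -0.0358, 0.0323, -0.4912]
stamp [([244.0, 172.0, 295.0, 257.0], 0.93)]
grip [([243.0, 171.0, 292.0, 254.0], 0.61), ([256.0, 171.0, 273.0, 212.0], 0.49)]
trip [([242.0, 170.0, 291.0, 251.0], 0.65), ([256.0, 173.0, 277.0, 211.0], 0.35)]
die []
top [[418.81147016785116, 0.0, 260.04514326590726], [0.0, 418.81147016785116, 195.03808037118733], [0.0, 0.0, 1.0]] [0.42049711418113617, 0.028972460328805093, 1.4413368846514385] [-0.7, 0.7126, -0.0356, 0.0297]
stamp [([199.0, 164.0, 307.0, 204.0], 0.59)]
grip [([217.0, 177.0, 270.0, 189.0], 0.63)]
trip [([199.0, 166.0, 303.0, 204.0], 0.81)]
die [([219.0, 178.0, 271.0, 189.0], 0.25)]
```

View pics/side.png

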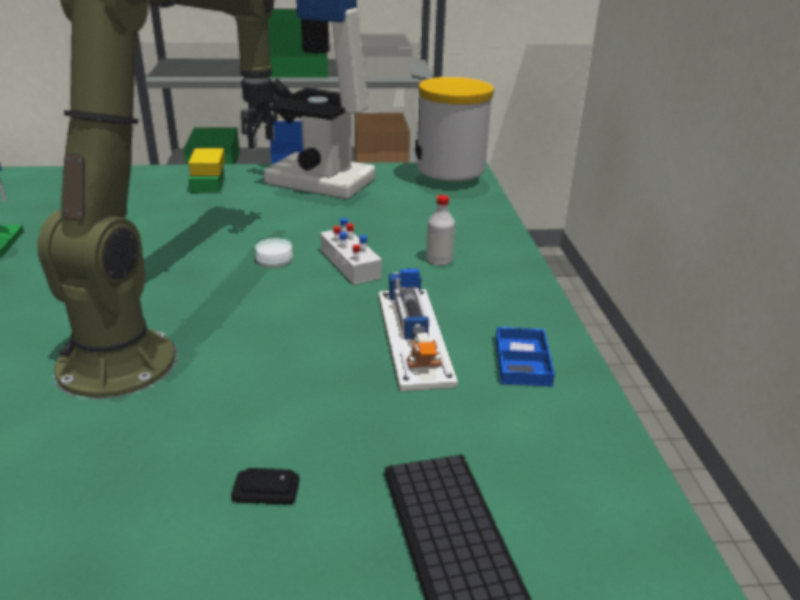

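View pics/top.png

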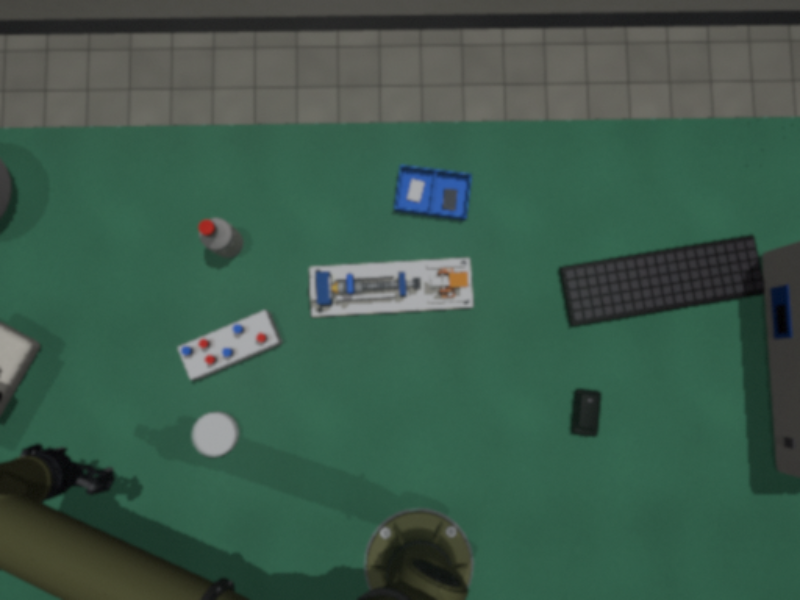

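The side view shows the arm clear of the stamp, with the orange pad at (427,350) and the blue grip near (410,280). The top view shows the plate from (310,262) to (472,315), anvil at the left (so the blow is about +y), grip near (350,284) and orange pad near (458,280). Next I measure the plate pose.

```bash
cat > h.py <<'E'
import numpy as np,cv2
from scipy.spatial.transform import Rotation as R
def ray(p,uv):
    d=R.from_quat(p['rotation']).as_matrix()@np.linalg.inv(p['K'])@np.array([uv[0],uv[1],1.]); return np.array(p['eye']),d
def onz(p,uv,z):
    e,d=ray(p,uv); return e+d*(z-e[2])/d[2]
def proj(p,X):
    c=R.from_quat(p['rotation']).as_matrix().T@(np.asarray(X)-p['eye']); u=p['K']@c; return u[:2]/u[2]
E
python3 - <<'E'
from h import *
from bench import bot,cams,spotter
p=cams.camera('top'); im=p['image'].astype(int)
b=spotter.recognise('stamp',p)[0]['box']; print(b)
x0,y0,x1,y1=190,158,312,210
sub=im[y0:y1,x0:x1]
m=((sub.min(2)>90)&(sub.max(2)-sub.min(2)<45)).astype(np.uint8)
n,l,st,_=cv2.connectedComponentsWithStats(m); k=1+st[1:,4].argmax(); print(st[k])
pts=np.argwhere(l==k)[:,::-1]+[x0,y0]
c=cv2.boxPoints(cv2.minAreaRect(pts.astype(np.float32)))
W=np.array([onz(p,q,.018) for q in c]); print(c,W.round(4))
for i in range(4): print(np.linalg.norm(W[i]-W[i-1]))
C=W.mean(0); e=max((W[i]-W[i-1] for i in range(4)),key=np.linalg.norm); e=e/np.linalg.norm(e); e*=np.sign(e[1])
o=C+e*0.0275; print('C',C,'dir',e,'origin',o)
np.save('st.npy',[o,e])
for n,q,z in(('grip',.055,.12),('trip',-.162,.075)):
    X=o+e*q; X[2]=z; print(n,X,proj(p,X)*800/512)
hsv=cv2.cvtColor(p['image'],cv2.COLOR_BGR2HSV); mo=cv2.inRange(hsv,(5,150,120),(20,255,255)); ys,xs=np.nonzero(mo[y0:y1,x0:x1]); 
n,l,st,ce=cv2.connectedComponentsWithStats(mo[y0:y1,x0:x1]); k=1+st[1:,4].argmax(); q=ce[k]+[x0,y0]; X=onz(p,q,.075); print('pad',q,st[k],X,(X-o)@e,np.cross(e,X-o)[2])
s=bot.state(); M=R.from_quat(s['tool_rot']).as_matrix(); print(M)
E
```

```text
[200.6, 162.9, 305.4, 204.5]
[   7    7  106   38 2680]
[[196.75862 169.89655]
 [300.92758 163.76898]
 [302.84827 196.42072]
 [198.67932 202.54828]] [[ 0.6425  0.2313  0.018 ]
 [ 0.6577 -0.1267  0.018 ]
 [ 0.5449 -0.1302  0.018 ]
 [ 0.5302  0.2252  0.018 ]]
0.11252134068443455
0.3582510483397059
0.11288552611073163
0.3556779049113004
C [0.5938417  0.04990067 0.018     ] dir [-0.04248508  0.9990971  -0.        ] origin [0.59267336 0.07737584 0.018     ]
grip [0.59033668 0.13232618 0.12      ] [349.09152339 282.43495253]
trip [ 0.59955594 -0.08447789  0.075     ] [453.76725547 279.03521094]
pad [292.6025641  178.61538462] [98 17 10  9 78] [ 0.59932359 -0.09168924  0.075     ] -0.1691949681553771 0.0005385148584335321
[[-9.17197158e-01  3.98433645e-01  6.43309204e-05]
 [ 3.98433646e-01  9.17197159e-01  1.45769923e-05]
 [-5.31961733e-05  3.90015791e-05 -9.99999998e-01]]
```

```bash
python3 -m crank '{"travel":[[0,0,0],[0,0,0],[0,0,0],[0,0,0],[-0.045,-0.062,0],[-0.045,-0.062,0],[-0.045,-0.062,0],[-0.045,-0.062,0],[-0.045,-0.062,0],[-0.045,-0.062,0]],"dr":[[0,0,-0.108],[0,0,-0.108],[0,0,-0.108],[0,0,-0.108],[0,0,0],[0,0,0],[0,0,0],[0,0,0],[0,0,0],[0,0,0]]}' 0 40
python3 -m crank '{"travel":[[-0.045,-0.062,0],[-0.045,-0.062,0],[-0.045,-0.062,0],[-0.045,-0.062,0],[-0.045,-0.062,0],[-0.045,-0.062,0],[-0.045,-0.062,0],[-0.045,-0.062,0],[0,0,0],[0,0,0]],"dr":[[0,0,0],[0,0,0],[0,0,0],[0,0,0],[0,0,0],[0,0,0],[0,0,0],[0,0,0],[0,0,0],[0,0,0]]}'
python3 - <<'E'
from h import *
from bench import bot,cams,spotter
o,e=np.load('st.npy'); s=bot.state(); print(s['ee_pos'],s['wrist_force'],s['qpos'].round(2) if hasattr(s['qpos'],'round') else s['qpos'])
M=R.from_quat(s['tool_rot']).as_matrix(); p=cams.camera('wrist'); print(M.round(3)); print(p['K'],p['mount'])
np.savez('w1.npz',K=p['K'],mount=p['mount'],M=M,t=s['ee_pos'],im=p['image'])
T=np.eye(4);T[:3,:3]=M;T[:3,3]=s['ee_pos']; T=T@p['mount']
q=dict(K=p['K'],eye=T[:3,3],rotation=R.from_matrix(T[:3,:3]).as_quat())
im=p['image'].copy()
n=np.array([-e[1],e[0],0])
for xs,w,z in ((.055,.02,.12),(-.162,.016,.075),(.15,.055,.018),(-.205,.055,.018)):
  for sg in(-1,1):
    X=o+e*xs+n*w*sg; X[2]=z; u=proj(q,X); print(xs,sg,u.round(1)); cv2.circle(im,tuple(int(v) for v in u),3,(255,0,255),1)
cv2.imwrite('pics/w1.png',cv2.resize(im,(800,600)))
E
```

```text
time: 1.6
ee_pos: [0.4026, 0.4148, 0.2426]
tool_rot: [-0.021, 1.0, 0.0, 0.0]
wrist_force: [0.6, -0.3, -0.2]
opening: -0.004
grip_force: 0.0
time: 2.6
ee_pos: [0.5927, 0.1748, 0.2423]
tool_rot: [-0.02, 1.0, 0.0, -0.0]
wrist_force: [0.1, 1.2, -0.2]
opening: 0.003
grip_force: 0.0
[0.5926501  0.17482487 0.24225796] [ 0.10788789  1.15948787 -0.22283145] [-0.5   0.25  0.2   1.54 -0.05  1.35  1.32]
[[-0.999 -0.04  -0.   ]
 [-0.04   0.999  0.   ]
 [ 0.     0.    -1.   ]]
[[297.2041788    0.         258.94252475]
 [  0.         297.2041788  190.28396658]
 [  0.           0.           1.        ]] [[-3.66434330e-05 -9.55654074e-01 -2.94491579e-01  7.41928378e-02]
 [ 9.99999997e-01 -1.39743389e-05 -7.90813750e-05 -6.55281247e-04]
 [ 7.14591131e-05 -2.94491581e-01  9.55654071e-01 -1.31157827e-01]
 [ 0.00000000e+00  0.00000000e+00  0.00000000e+00  1.00000000e+00]]
0.055 -1 [212.9 203.1]
0.055 1 [210.6 159.5]
-0.162 -1 [ 11.5 185.5]
-0.162 1 [  3.7 155.2]
0.15 -1 [301.1 201.9]
0.15 1 [304.9 112.2]
-0.205 -1 [ 21.  202.6]
-0.205 1 [ -1.6 113. ]
```

View pics/w1.png

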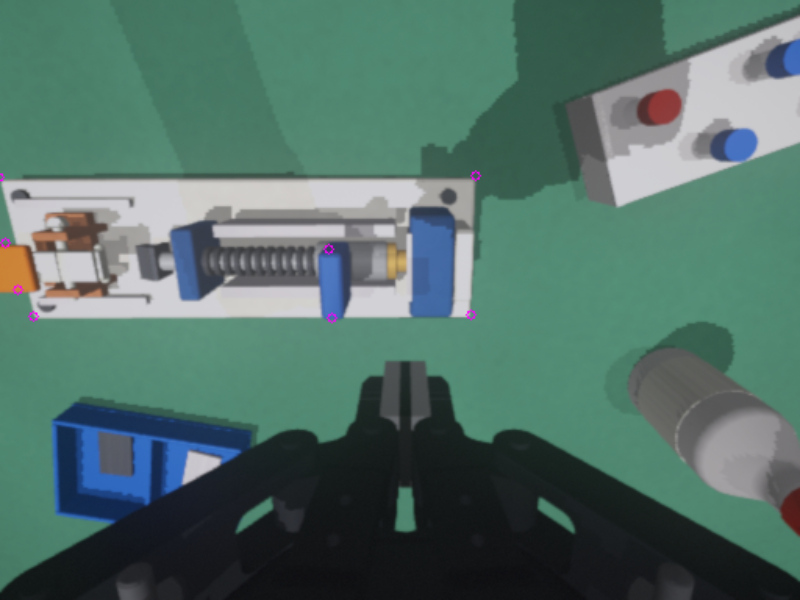

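The wrist view shows the grip top at about (331,285) in the 800 px picture, and the projected markers lie on it and on the plate corners. The pose is confirmed, and the closed jaws sit in front of the grip. I descend in front of it.

```bash
python3 -m crank '{"travel":[[0.008,0,0.06],[0,0,0.06],[0,0,0.06],[0,0,0.06],[0,0,0.04],[0,0,0],[0,0,0],[0,0,0]],"dr":[[0,0,0],[0,0,0],[0,0,0],[0,0,0],[0,0,0],[0,0,0],[0,0,0],[0,0,0]]}'
python3 -m crank '{"travel":[[0,-0.01,0],[0,-0.01,0],[0,0,0],[0,0,0]],"dr":[[0,0,0],[0,0,0],[0,0,0],[0,0,0]]}'
python3 -m crank '{"travel":[[0,-0.01,0],[0,-0.01,0],[0,0,0],[0,0,0]],"dr":[[0,0,0],[0,0,0],[0,0,0],[0,0,0]]}'
python3 -m crank '{"travel":[[0,-0.006,0],[0,-0.006,0],[0,0,0],[0,0,0]],"dr":[[0,0,0],[0,0,0],[0,0,0],[0,0,0]]}'
```

```text
time: 3.45
ee_pos: [0.5891, 0.177, 0.1042]
tool_rot: [-0.022, 1.0, 0.001, 0.001]
wrist_force: [-1.0, 0.7, -0.2]
opening: -0.004
grip_force: 0.0
time: 3.85
ee_pos: [0.5889, 0.1654, 0.1027]
tool_rot: [-0.021, 1.0, 0.0, 0.0]
wrist_force: [0.4, -0.2, 0.2]
opening: -0.005
grip_force: 0.0
time: 4.25
ee_pos: [0.5891, 0.1556, 0.1023]
tool_rot: [-0.021, 1.0, 0.0, 0.0]
wrist_force: [-0.5, 0.4, 0.2]
opening: -0.002
grip_force: 0.0
time: 4.65
ee_pos: [0.5891, 0.1531, 0.1024]
tool_rot: [-0.022, 1.0, 0.002, 0.0]
wrist_force: [0.9, 5.0, -1.7]
opening: 0.004
grip_force: 3.0
```

```bash
python3 -m crank '{"travel":[[0,-0.01,0],[0,-0.01,0],[0,-0.01,0],[0,0,0],[0,0,0]],"dr":[[0,0,0],[0,0,0],[0,0,0],[0,0,0],[0,0,0]]}'
python3 -m crank '{"travel":[[0,-0.008,0],[0,-0.008,0],[0,0,0],[0,0,0]],"dr":[[0,0,0],[0,0,0],[0,0,0],[0,0,0]]}'
```

```text
time: 5.15
ee_pos: [0.5896, 0.1395, 0.1024]
tool_rot: [-0.023, 1.0, 0.003, 0.0]
wrist_force: [1.0, 8.5, -1.1]
opening: 0.003
grip_force: 4.2
time: 5.55
ee_pos: [0.5899, 0.1324, 0.1024]
tool_rot: [-0.023, 1.0, 0.003, 0.0]
wrist_force: [0.4, 10.2, -2.1]
opening: -0.001
grip_force: 4.8
```

```bash
python3 -m crank '{"travel":[[0,-0.002,0],[0,0,0],[0,0,0]],"dr":[[0,0,0],[0,0,0],[0,0,0]]}' | egrep 'pos|wrist'
python3 -m crank '{"travel":[[0,-0.002,0],[0,0,0],[0,0,0]],"dr":[[0,0,0],[0,0,0],[0,0,0]]}'| egrep 'pos|wrist'
python3 -m crank '{"travel":[[0,-0.002,0],[0,0,0],[0,0,0]],"dr":[[0,0,0],[0,0,0],[0,0,0]]}'| egrep 'pos|wrist'
```

```text
ee_pos: [0.5899, 0.1317, 0.1024]
wrist_force: [0.4, 9.9, -1.3]
ee_pos: [0.59, 0.1308, 0.1024]
wrist_force: [0.9, 9.3, -1.3]
ee_pos: [0.59, 0.1299, 0.1024]
wrist_force: [-0.1, 10.5, -1.4]
```

```bash
python3 -m crank '{"travel":[[0,-0.002,0],[0,0,0],[0,0,0]],"dr":[[0,0,0],[0,0,0],[0,0,0]]}' | egrep 'pos|wrist'
python3 -m crank '{"travel":[[0,-0.002,0],[0,0,0],[0,0,0]],"dr":[[0,0,0],[0,0,0],[0,0,0]]}'| egrep 'pos|wrist'
```

```text
ee_pos: [0.59, 0.1294, 0.1024]
wrist_force: [1.3, 11.7, -1.8]
ee_pos: [0.5901, 0.1289, 0.1025]
wrist_force: [0.4, 11.7, -2.3]
```

```bash
python3 -m crank '{"travel":[[0,-0.002,0],[0,0,0],[0,0,0]],"dr":[[0,0,0],[0,0,0],[0,0,0]]}' | egrep 'pos|wrist'
```

```text
ee_pos: [0.5901, 0.1282, 0.1025]
wrist_force: [-0.0, 12.4, -2.2]
```

```bash
python3 -m crank '{"travel":[[0,-0.002,0],[0,0,0],[0,0,0]],"dr":[[0,0,0],[0,0,0],[0,0,0]]}' | egrep 'pos|wrist'
python3 -m crank '{"travel":[[0,-0.002,0],[0,0,0],[0,0,0]],"dr":[[0,0,0],[0,0,0],[0,0,0]]}'| egrep 'pos|wrist'
```

```text
ee_pos: [0.5901, 0.1274, 0.1025]
wrist_force: [-0.5, 12.3, -3.1]
ee_pos: [0.5901, 0.1266, 0.1025]
wrist_force: [-0.1, 12.9, -2.5]
```

```bash
python3 -m crank '{"travel":[[0,-0.002,0],[0,0,0],[0,0,0]],"dr":[[0,0,0],[0,0,0],[0,0,0]]}' | egrep 'pos|wrist'
python3 -m crank '{"travel":[[0,-0.002,0],[0,0,0],[0,0,0]],"dr":[[0,0,0],[0,0,0],[0,0,0]]}'| egrep 'pos|wrist'
```

```text
ee_pos: [0.5902, 0.1258, 0.1025]
wrist_force: [-0.0, 13.5, -2.0]
ee_pos: [0.5902, 0.125, 0.1025]
wrist_force: [-0.3, 13.4, -2.4]
```

```bash
python3 -m crank '{"travel":[[0,-0.002,0],[0,0,0],[0,0,0]],"dr":[[0,0,0],[0,0,0],[0,0,0]]}' | egrep 'pos|wrist'
python3 -m crank '{"travel":[[0,-0.002,0],[0,0,0],[0,0,0]],"dr":[[0,0,0],[0,0,0],[0,0,0]]}'| egrep 'pos|wrist'
```

```text
ee_pos: [0.5903, 0.1242, 0.1025]
wrist_force: [0.6, 13.6, -1.9]
ee_pos: [0.5903, 0.1234, 0.1025]
wrist_force: [0.9, 14.7, -1.3]
```

```bash
python3 -m crank '{"travel":[[0,-0.002,0],[0,0,0],[0,0,0]],"dr":[[0,0,0],[0,0,0],[0,0,0]]}' | egrep 'pos|wrist'
python3 -m crank '{"travel":[[0,-0.002,0],[0,0,0],[0,0,0]],"dr":[[0,0,0],[0,0,0],[0,0,0]]}'| egrep 'pos|wrist'
```

```text
ee_pos: [0.5903, 0.1226, 0.1025]
wrist_force: [0.7, 14.1, -2.1]
ee_pos: [0.5904, 0.1217, 0.1025]
wrist_force: [-0.1, 15.0, -1.1]
```

```bash
python3 -m crank '{"travel":[[0,-0.002,0],[0,0,0],[0,0,0]],"dr":[[0,0,0],[0,0,0],[0,0,0]]}' | egrep 'pos|wrist'
python3 -m crank '{"travel":[[0,-0.002,0],[0,0,0],[0,0,0]],"dr":[[0,0,0],[0,0,0],[0,0,0]]}'| egrep 'pos|wrist'
```

```text
ee_pos: [0.5904, 0.1209, 0.1025]
wrist_force: [0.5, 16.3, -2.2]
ee_pos: [0.5904, 0.1201, 0.1025]
wrist_force: [0.5, 15.4, -1.9]
```

```bash
python3 -m crank '{"travel":[[0,-0.002,0],[0,0,0],[0,0,0]],"dr":[[0,0,0],[0,0,0],[0,0,0]]}' | egrep 'pos|wrist'
python3 -m crank '{"travel":[[0,-0.002,0],[0,0,0],[0,0,0]],"dr":[[0,0,0],[0,0,0],[0,0,0]]}'| egrep 'pos|wrist'
```

```text
ee_pos: [0.5905, 0.1192, 0.1025]
wrist_force: [0.5, 15.4, -2.4]
ee_pos: [0.5905, 0.1173, 0.1025]
wrist_force: [0.5, 13.2, -1.8]
```

The force dropped from 15.4 to 13.2 N and the grip jumped about 2 mm, so the sear has probably caught. I ease forward to check for slack.

```bash
for i in 1; do python3 -m crank '{"travel":[[0,0.006,0],[0,0,0],[0,0,0]],"dr":[[0,0,0],[0,0,0],[0,0,0]]}' | egrep 'time|pos|wrist'; done
python3 -m crank '{"travel":[[0,0.006,0],[0,0,0],[0,0,0]],"dr":[[0,0,0],[0,0,0],[0,0,0]]}'| egrep 'pos|wrist'
python3 -m crank '{"travel":[[0,0.006,0],[0,0,0],[0,0,0]],"dr":[[0,0,0],[0,0,0],[0,0,0]]}'| egrep 'pos|wrist'
```

```text
time: 11.25
ee_pos: [0.5905, 0.1196, 0.1025]
wrist_force: [0.5, 12.2, -2.4]
ee_pos: [0.5903, 0.1225, 0.1025]
wrist_force: [1.0, 13.0, -1.0]
ee_pos: [0.5902, 0.1253, 0.1025]
wrist_force: [0.6, 12.3, -1.2]
```

Not caught: the grip still pushes and follows forward, so that was only the end of the ramp. I go on drawing.

```bash
python3 -m crank '{"travel":[[0,-0.006,0],[0,-0.006,0],[0,-0.004,0],[0,0,0],[0,0,0]],"dr":[[0,0,0],[0,0,0],[0,0,0],[0,0,0],[0,0,0]]}' | egrep 'time|pos|wrist'
python3 -m crank '{"travel":[[0,-0.002,0],[0,0,0],[0,0,0]],"dr":[[0,0,0],[0,0,0],[0,0,0]]}'| egrep 'pos|wrist'
python3 -m crank '{"travel":[[0,-0.002,0],[0,0,0],[0,0,0]],"dr":[[0,0,0],[0,0,0],[0,0,0]]}'| egrep 'pos|wrist'
```

```text
time: 12.35
ee_pos: [0.5905, 0.1185, 0.1025]
wrist_force: [0.5, 13.9, -2.2]
ee_pos: [0.5906, 0.1171, 0.1025]
wrist_force: [0.4, 13.8, -2.2]
ee_pos: [0.5906, 0.1161, 0.1025]
wrist_force: [0.3, 13.7, -1.4]
```

```bash
python3 -m crank '{"travel":[[0,-0.002,0],[0,0,0],[0,0,0]],"dr":[[0,0,0],[0,0,0],[0,0,0]]}'| egrep 'pos|wrist'
python3 -m crank '{"travel":[[0,-0.002,0],[0,0,0],[0,0,0]],"dr":[[0,0,0],[0,0,0],[0,0,0]]}'| egrep 'pos|wrist'
```

```text
ee_pos: [0.5906, 0.1153, 0.1025]
wrist_force: [-0.3, 14.4, -2.5]
ee_pos: [0.5907, 0.1143, 0.1025]
wrist_force: [0.2, 15.6, -2.8]
```

```bash
python3 -m crank '{"travel":[[0,-0.002,0],[0,0,0],[0,0,0]],"dr":[[0,0,0],[0,0,0],[0,0,0]]}'| egrep 'pos|wrist'
python3 -m crank '{"travel":[[0,0,0],[0,0,0]],"dr":[[0,0,0],[0,0,0]]}'| egrep 'pos|wrist'
```

```text
ee_pos: [0.5907, 0.1131, 0.1025]
wrist_force: [0.0, 14.1, -1.8]
ee_pos: [0.5907, 0.1132, 0.1025]
wrist_force: [1.2, 14.7, -1.1]
```

```bash
python3 -m crank '{"travel":[[0,0.006,0],[0,0,0],[0,0,0]],"dr":[[0,0,0],[0,0,0],[0,0,0]]}'| egrep 'pos|wrist'
python3 -m crank '{"travel":[[0,0.004,0],[0,0,0],[0,0,0]],"dr":[[0,0,0],[0,0,0],[0,0,0]]}'| egrep 'pos|wrist'
```

```text
ee_pos: [0.5906, 0.1153, 0.1025]
wrist_force: [0.4, 12.9, -1.6]
ee_pos: [0.5906, 0.1169, 0.1025]
wrist_force: [0.3, 11.8, -0.9]
```

```bash
python3 -m crank '{"travel":[[0,0.004,0],[0,0,0],[0,0,0]],"dr":[[0,0,0],[0,0,0],[0,0,0]]}'| egrep 'time|pos|wrist'
```

```text
time: 14.95
ee_pos: [0.5905, 0.1191, 0.1025]
wrist_force: [-0.8, 12.0, -2.2]
```

```bash
python3 -m crank '{"travel":[[0,-0.006,0],[0,-0.006,0],[0,-0.002,0],[0,0,0],[0,0,0]],"dr":[[0,0,0],[0,0,0],[0,0,0],[0,0,0],[0,0,0]]}' | egrep 'time|pos|wrist'
python3 -m crank '{"travel":[[0,-0.002,0],[0,0,0],[0,0,0]],"dr":[[0,0,0],[0,0,0],[0,0,0]]}'| egrep 'pos|wrist'
```

```text
time: 15.45
ee_pos: [0.5907, 0.1126, 0.1024]
wrist_force: [-0.0, 12.3, -2.1]
ee_pos: [0.5908, 0.1113, 0.1025]
wrist_force: [0.8, 12.0, -1.3]
```

```bash
python3 -m crank '{"travel":[[0,-0.002,0],[0,0,0],[0,0,0]],"dr":[[0,0,0],[0,0,0],[0,0,0]]}'| egrep 'pos|wrist'
```

```text
ee_pos: [0.5908, 0.111, 0.1025]
wrist_force: [1.0, 13.1, -2.1]
```

The last step gave only 0.3 mm, so this may be the stop. I ease again.

```bash
python3 -m crank '{"travel":[[0,0.006,0],[0,0,0],[0,0,0]],"dr":[[0,0,0],[0,0,0],[0,0,0]]}'| egrep 'pos|wrist'
python3 -m crank '{"travel":[[0,0.006,0],[0,0,0],[0,0,0]],"dr":[[0,0,0],[0,0,0],[0,0,0]]}'| egrep 'pos|wrist'
```

```text
ee_pos: [0.5908, 0.1114, 0.1024]
wrist_force: [0.1, 9.2, -0.8]
ee_pos: [0.5909, 0.1115, 0.1024]
wrist_force: [0.2, 6.7, -0.5]
```

Caught: the position holds at 0.1115 while the force falls. I back off and lift.

```bash
python3 -m crank '{"travel":[[0,0.006,0],[0,0.006,0],[0,0.01,0],[0,0.02,0],[0,0,0],[0,0,-0.06],[0,0,-0.06],[0,0,-0.06],[0,0,0]],"dr":[[0,0,0],[0,0,0],[0,0,0],[0,0,0],[0,0,0],[0,0,0],[0,0,0],[0,0,0],[0,0,0]]}'
python3 -m crank '{"travel":[[0,-0.08,0],[0,-0.08,0],[0,-0.08,0],[0,-0.08,0],[0,-0.08,0],[0,0,0],[0,0,0]],"dr":[[0,0,0],[0,0,0],[0,0,0],[0,0,0],[0,0,0],[0,0,0],[0,0,0]]}'
python3 - <<'E'
from h import *
from bench import bot,cams,spotter
o,e=np.load('st.npy'); s=bot.state(); 
M=R.from_quat(s['tool_rot']).as_matrix(); p=cams.camera('wrist')
T=np.eye(4);T[:3,:3]=M;T[:3,3]=s['ee_pos']; T=T@p['mount']
q=dict(K=p['K'],eye=T[:3,3],rotation=R.from_matrix(T[:3,:3]).as_quat())
im=p['image'].copy(); n=np.array([-e[1],e[0],0])
hsv=cv2.cvtColor(im,cv2.COLOR_BGR2HSV); mo=cv2.inRange(hsv,(5,170,150),(20,255,255))
k,l,st,ce=cv2.connectedComponentsWithStats(mo); i=1+st[1:,4].argmax(); X=onz(q,ce[i],.075); print('pad',st[i],ce[i],X,'stamp x',(X-o)@e,'lat',(X-o)@n)
for c in [(st[i][0],ce[i][1]),(st[i][0]+st[i][2],ce[i][1])]: print((onz(q,c,.075)-o)@e)
t=np.array(s['ee_pos']); print('tcp',t,'stamp x',(t-o)@e,'lat',(t-o)@n)
for xs,w,z in ((.055-.042,.02,.12),(-.162,.016,.075)):
  for sg in(-1,1):
    X=o+e*xs+n*w*sg; X[2]=z; u=proj(q,X); cv2.circle(im,tuple(int(v) for v in u),3,(255,0,255),1)
cv2.imwrite('pics/w2.png',cv2.resize(im,(800,600)))
E
```

```text
time: 17.55
ee_pos: [0.593, 0.1303, 0.1975]
tool_rot: [-0.021, 1.0, 0.001, 0.004]
wrist_force: [0.4, 0.4, 0.1]
opening: 0.004
grip_force: 0.0
time: 18.25
ee_pos: [0.5983, -0.0713, 0.1917]
tool_rot: [-0.02, 1.0, -0.0, -0.0]
wrist_force: [-0.5, 1.3, -1.1]
opening: 0.001
grip_force: 0.0
pad [214 192  42  14 415] [233.8626506  200.08192771] [ 0.61029555 -0.09365621  0.075     ] stamp x -0.1716263040797118 lat -0.010339968076151645
-0.18914064169010197
-0.15210637736021387
tcp [ 0.59825615 -0.07132731  0.19174828] stamp x -0.1488060672845632 lat 0.0007399157070968899
```

View pics/w2.png

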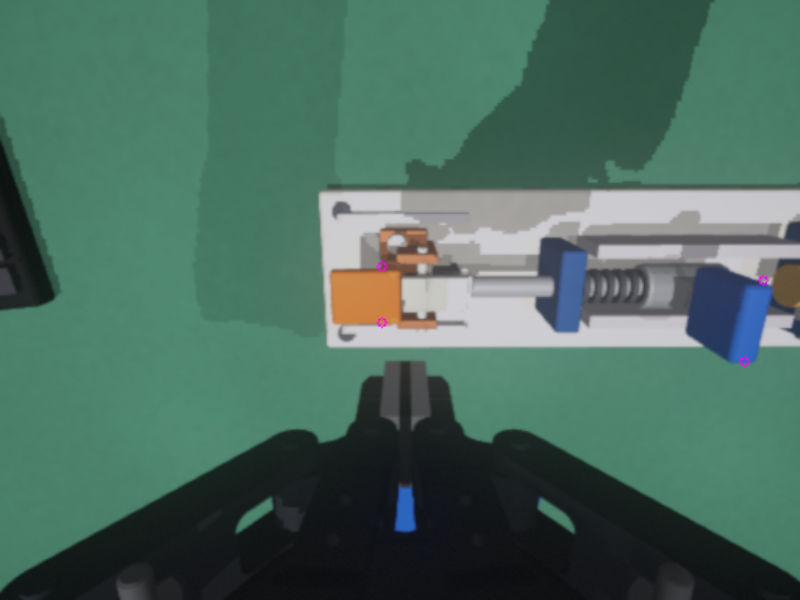

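The wrist view shows the sear holding the grip back, with its top edge near (757,320). The orange pad spans (331–401, 270–323), so its middle is about 9 mm aft, at stamp x ≈ -0.171. I go above it, down, and press.

```bash
python3 -m crank '{"travel":[[0,-0.024,0],[0,-0.022,0],[0,0,0.05],[0,0,0.05],[0,0,0.05],[0,0,0.03],[0,0,0],[0,0,0]],"dr":[[0,0,0],[0,0,0],[0,0,0],[0,0,0],[0,0,0],[0,0,0],[0,0,0],[0,0,0]]}'
python3 -m crank '{"travel":[[0,0,0.008],[0,0,0.008],[0,0,0],[0,0,0]],"dr":[[0,0,0],[0,0,0],[0,0,0],[0,0,0]]}' | egrep 'pos|wrist'
python3 -m crank '{"travel":[[0,0,0.004],[0,0,0.004],[0,0,0],[0,0,0]],"dr":[[0,0,0],[0,0,0],[0,0,0],[0,0,0]]}' | egrep 'pos|wrist'
```

```text
time: 19.1
ee_pos: [0.6001, -0.0932, 0.1029]
tool_rot: [-0.021, 1.0, -0.0, 0.0]
wrist_force: [0.4, 0.1, 0.3]
opening: 0.003
grip_force: 0.0
ee_pos: [0.5998, -0.0929, 0.0946]
wrist_force: [0.4, -0.5, -0.1]
ee_pos: [0.5996, -0.0929, 0.0902]
wrist_force: [-0.5, -1.0, -0.5]
```

```bash
for k in 1; do python3 -m crank '{"travel":[[0,0,0.008],[0,0,0],[0,0,0]],"dr":[[0,0,0],[0,0,0],[0,0,0]]}' | egrep 'pos|wrist'; done
python3 -m crank '{"travel":[[0,0,0.006],[0,0,0],[0,0,0]],"dr":[[0,0,0],[0,0,0],[0,0,0]]}' | egrep 'pos|wrist'
python3 -m crank '{"travel":[[0,0,0.006],[0,0,0],[0,0,0]],"dr":[[0,0,0],[0,0,0],[0,0,0]]}' | egrep 'pos|wrist'
```

```text
ee_pos: [0.5995, -0.0929, 0.0862]
wrist_force: [-0.1, 0.7, 0.6]
ee_pos: [0.5998, -0.0941, 0.0837]
wrist_force: [-0.9, -3.2, 2.9]
ee_pos: [0.6, -0.093, 0.0805]
wrist_force: [-0.2, -1.2, 3.6]
```

```bash
python3 -m crank '{"travel":[[0,0,0.006],[0,0,0],[0,0,0]],"dr":[[0,0,0],[0,0,0],[0,0,0]]}' | egrep 'pos|wrist'
python3 -m crank '{"travel":[[0,0,0.006],[0,0,0],[0,0,0]],"dr":[[0,0,0],[0,0,0],[0,0,0]]}' | egrep 'pos|wrist'
python3 - <<'E'
from h import *
from bench import cams
p=cams.camera('side'); cv2.imwrite('pics/s2.png',cv2.resize(p['image'][140:270,200:330],(600,600)))
E
```

```text
ee_pos: [0.6, -0.0939, 0.0776]
wrist_force: [0.6, -4.7, 4.9]
ee_pos: [0.6001, -0.0945, 0.0752]
wrist_force: [-0.4, -5.4, 7.9]
```

View pics/s2.png

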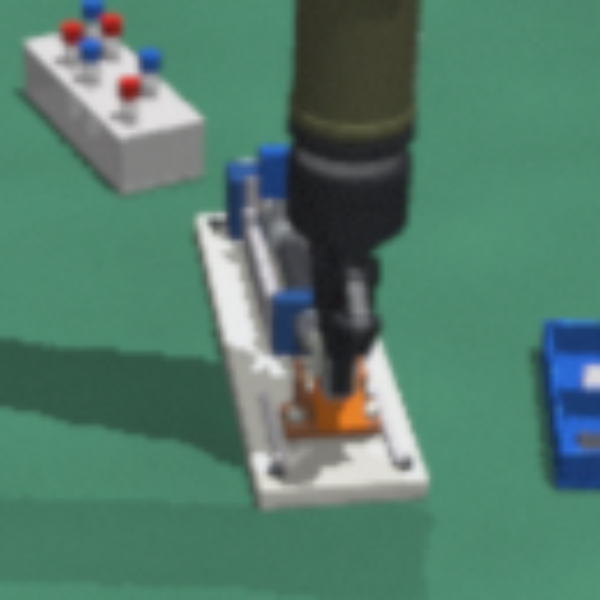

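The side view is ambiguous: the tall blue part at (275,170) seems to stand close to the anvil at (240,195), so it has probably fired. I lift off and look.

```bash
python3 -m crank '{"travel":[[0,0,-0.02],[0,0,-0.06],[0,0,-0.08],[0,0,-0.08],[0,0.09,0],[0,0.09,0],[0,0.09,0],[0,0,0],[0,0,0]],"dr":[[0,0,0],[0,0,0],[0,0,0],[0,0,0],[0,0,0],[0,0,0],[0,0,0],[0,0,0],[0,0,0]]}'
python3 - <<'E'
from h import *
from bench import bot,cams,spotter
o,e=np.load('st.npy'); s=bot.state(); 
M=R.from_quat(s['tool_rot']).as_matrix(); p=cams.camera('wrist')
T=np.eye(4);T[:3,:3]=M;T[:3,3]=s['ee_pos']; T=T@p['mount']
q=dict(K=p['K'],eye=T[:3,3],rotation=R.from_matrix(T[:3,:3]).as_quat())
im=p['image'].copy(); n=np.array([-e[1],e[0],0])
for xs in (.055,.060):
  for sg in(-1,1):
    X=o+e*xs+n*.02*sg; X[2]=.12; u=proj(q,X); cv2.circle(im,tuple(int(v) for v in u),2,(255,0,255) if xs<.058 else (0,255,0),-1)
cv2.imwrite('pics/w3.png',cv2.resize(im,(800,600)))
E
```

```text
time: 22.35
ee_pos: [0.5928, 0.0454, 0.1935]
tool_rot: [-0.024, 1.0, 0.001, -0.001]
wrist_force: [0.6, -1.0, -0.7]
opening: -0.002
grip_force: 0.0
```

View pics/w3.png

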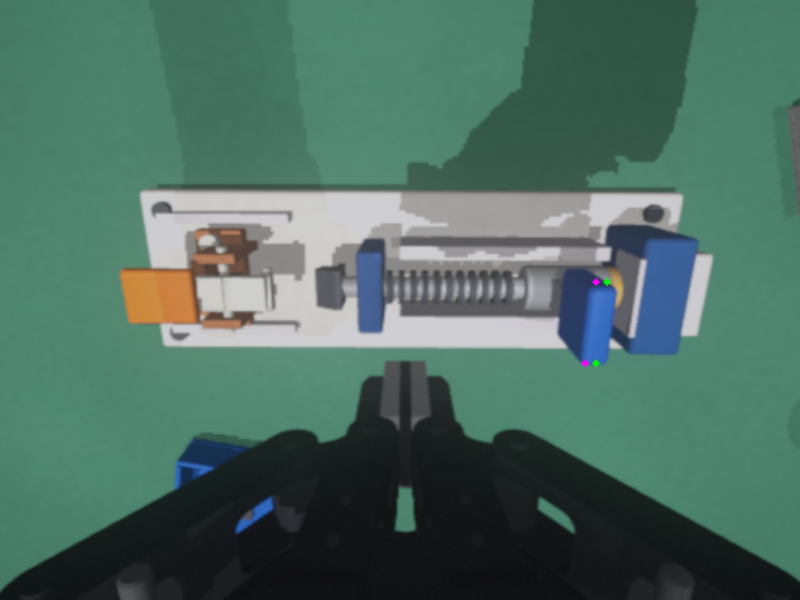

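The striker has fired, with the grip forward at (600,320). To confirm the die moved 5 mm, I repeat the first viewpoint and compare with that picture.

```bash
python3 -m crank '{"travel":[[0.001,0.09,-0.05],[0,0.09,-0.05],[0,0.08,0],[0,0,0],[0,0,0],[0,0,0],[0,0,0]],"dr":[[0,0,0],[0,0,0],[0,0,0],[0,0,0],[0,0,0],[0,0,0],[0,0,0]]}' | egrep 'pos|rot'
python3 - <<'E'
from h import *
from bench import bot,cams
a=np.load('w1.npz')['im']; b=cams.camera('wrist')['image']
c=np.vstack([cv2.resize(i[105:210,170:320],(800,300),interpolation=cv2.INTER_CUBIC) for i in (a,b)])
cv2.imwrite('pics/cmp.png',c)
E
```

```text
ee_pos: [0.5883, 0.1666, 0.2426]
tool_rot: [-0.019, 1.0, -0.0, -0.0]
```

View pics/cmp.png

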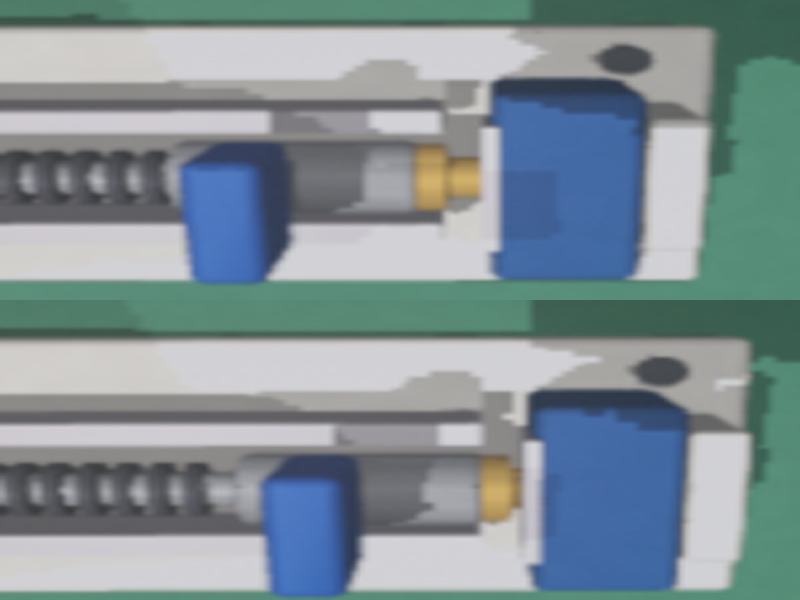

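The before/after comparison shows the distance from the back of the die head to the tag shrank from (415→483) to (482→525). That is about 25 px, or roughly 5 mm, so the die is home.

```bash
python3 -c "
from bench import bot
print(bot.close_job())"
```

```text
the job is handed in; nothing more can be done
None
```

The job is handed in: the sear caught at about 42 mm of draw, the grip was released, the trip pad pressed, and the striker fired; the before/after pictures show the die driven about 5 mm, which is home into the tag.

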